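# Swing a loaded dish tray onto its spring catch

### The job

Stand the petri dish in the blue ring of the swing tray. Then push the tray by its edge near the free corner so that it swings round its pivot pin, over the round reader window and against the spring buffer, until the orange spring catch has snapped in behind its striker and holds it there. Push no harder than that takes (never over 20 N on the tray), keep the dish upright in its ring, and leave the catch and everything else on the bench alone.

Things in the scene. Friction and masses are not known exactly. Their poses are not given: they have to be found in the camera images.
- deck: White flat reader deck, fixed, 240 x 280 mm, top 16 mm above the bench; origin under its centre on the bench. Pivot pin (10 mm thick, black cap 20 mm across, its top 20.5 mm above the deck top) at x +75, y +75 mm. Black reader window at x +38, y -3 mm. With the tray home, the tray's x axis points along the deck's -y axis (within 3.5 degrees) and its y axis along +x.
- tray: Grey painted plate 12 mm thick, 0.25 to 0.5 kg, loose on the deck, its hole (0.5 mm play all round) on the capped pivot pin. Origin on the hole's axis at the underside; the plate spans x -20 to +150, y -90 to +20 mm. It swings home counter-clockwise from above (towards its +y), by 0.5 to 0.9 rad, gliding easily (under 1 N at the push spot).
- ring_seat (a point): Centre of the blue ring, on the tray's top face (x +78, y -37 mm, 12 mm above the tray's underside). The ring is 62 mm inside, 70 mm outside and stands 3 mm above the tray's top.
- push_spot (a point): Point to push, on the tray's long y = -90 mm edge by the yellow mark (x +120 mm, half way up the edge): pushing here along the tray's +y swings it home. The space before this edge is free.
- striker (a point): Middle of the steel striker, a block that sticks out of the tray's far end (x +150 to +166, y -6 to +6 mm in the tray's frame, 12 mm tall); this point is at x +160, y 0 mm, 6.5 mm above the tray's underside.
- catch_block: Fixed block at the deck's right end with catch and sprung buffer pin, up to 24 mm tall, set anew each time (up to 8 mm along the travel), and so is the home heading. Origin on the deck top where the striker point rests once caught; x away from the pivot pin, y the way the striker travels. The buffer is met 5 mm before y = 0; the catch snaps at y = 0 to +1 mm; a rigid stop is at +2.5 mm.
- catch (a joint): Slide of the orange sprung catch nose, m: 0 = out; the passing striker pushes it back by up to 6.5 mm, then it snaps out to 0 behind it. Its ramp meets the striker some 21 mm before home. Felt at the push spot: 2 to 6 N on the ramp, 5 to 10 N on the buffer until the catch snaps, then the rigid stop. An arm that goes only to the measured home pose yields too much to get there.
- dish: Round covered petri dish with pink content, 14 mm tall, 60 mm in diameter (56 mm over its lowest 4 mm), about 20 g, origin at the centre of its underside; it stands on the bench to the right of the deck. Grasp it across its diameter from above.
- coverslips: Small square box of cover glasses, white with green top, 36 x 36 x 16 mm, loose on the bench; origin under its centre. Bystander.
- oil_bottle: Small brown bottle with black cap, 30 mm in diameter, 62 mm tall, loose on the bench; origin under its centre. Bystander.
Not all that is in view belongs to the job. Of the things like the dish, leave any that is yellow; of the rest the smaller one is meant.

How it is judged:
On the way, in this order (a step that is already met when the one before it is completed fails the run):
1. the dish stands in the tray's ring, let go, the tray not yet home (horizontal distance between dish and ring_seat below 0.005 m and z of dish in the frame of ring_seat below 0.0025 m and angle between dish's own z axis and vertical below 0.06 rad and contact force between the fingers and dish below 0.1 N and y of striker in the frame of catch_block below -0.015 m), for 0.2 s.
2. the catch has snapped in behind the striker (y of striker in the frame of catch_block between -0.002 and 0.0035 m and value of joint catch below 0.0015 m), for 0.2 s.
At the end, for the whole second after the job is handed in: The tray is held home by the snapped catch (nose out to within 1.5 mm, striker from 2 mm before to 3.5 mm past its caught position), the dish stands flat in the ring (within 5 mm of its centre), and all is at rest (all of step 2 and horizontal distance between dish and ring_seat below 0.005 m and z of dish in the frame of ring_seat below 0.0025 m and angle between dish's own z axis and vertical below 0.06 rad and linear speed of each of tray, dish below 0.01 m/s); the robot touches nothing.
It fails at once if the robot presses on the tray with more than 20 N (contact force between the arm and tray above 20 N).
It fails at once if the robot's fingers press on the tray with more than 20 N (contact force between the fingers and tray above 20 N).
It fails at once if the robot pushes the catch or its block (contact force between any of the arm, the fingers and catch_block above 2 N).
It fails at once if the dish is tipped (angle between dish's own z axis and vertical above 0.5 rad).
It fails at once if a bystander is disturbed (distance of any of coverslips, oil_bottle from where it was at the start of the episode above 0.02 m or angle between oil_bottle's own z axis and vertical above 0.5 rad).
It also fails if it takes over 72 s, if anything falls off the work surface, if the arm or the gripper's body presses on something with over 40 N, if the wrist force passes 120 N, or if a joint passes its speed limit or range.

### The arm

A 6-joint arm with a two-finger parallel gripper is mounted at the origin on a cart in front of the work surface, level with it; the furniture and walls round the work are solid. World frame = base frame: x ahead of the robot, y to its left, z up, the work surface at z = 0. Lengths are in m, angles in rad, forces in N, time in s.
With the tool pointing down it reaches from about 0.25 to 0.725 m from the base axis. Payload 4 kg.
Tool frame: the origin (TCP) lies midway between the tips of the shut fingers; the grasp point (between the pads) lies 19 mm behind it; z points along the fingers, y is the line along which they close (so a half turn about z gives the same grasp; the last joint's range is limited). The gripper opens to 85 mm and grips with 20 to 120 N. Pads are 22 mm wide; open, the fingers measure 114 mm over their backs; the gripper's body (76 mm by 85 mm) begins 54 mm behind the grasp point. The pads swing forward as they close: fully open they stand 13 mm farther back than shut.
Start: joints at [-1.263, 0.241, 0.005, 1.335, 0, 1.571], TCP at [0.151, -0.477, 0.231] pointing down, gripper open.
Joint ranges: [-2.72, 2.72], [-1.05, 1.87], [-1.09, 1.28], [-1.99, 2.15], [-1.42, 1.44], [-3.14, 3.14]. Speed limits (rad/s): [2.79, 2.79, 3.14, 3.14, 3.14, 3.14].

### API

Orientations are given as a unit quaternion [x, y, z, w].
In Python, from workcell import get_obs, camera, job_done, silhouettes gives the robot as it stands. The module is installed in compiled form; this text tells all that it offers.
- The arm moves only by the tool drive_tool, never from a script. Its argument "increments" is a list of rows, each a list of 3 entries, a list of its own where there are three numbers: the shift along the world's x, y, z in mm, then the turn, a rotation vector about the world's x, y, z in degrees, then the opening, from 0 (shut) to 1 (fully open). A call has 1 to 8 rows; each row shifts and turns the commanded pose from where the row before left it; what a row does not reach is not made up. A row lasts 1/12 s, in which the tool goes at most 41.7 mm and 7.16 degrees, less where a joint would pass 70% of its speed; a pose out of reach is approached as far as the arm can. A call is refused whole if a number of a shift passes 41.7 or a number of a turn 7.16, either way. A call with a gripper value outside its range is refused whole. The fingers move at their own pace and stop on an object; the grip force is fixed at half the most. Time passes only in rows, so rows that do not move let the fingers close. It gives the time, the measured TCP pose, the force, the opening and the grip force at its end, in the units of the state.
- get_obs(): the state, without advancing time (a new reading comes with each control period).
- camera(name): name is "side" or "top"; returns a dict with "image" (400x640x3 uint8, red, green, blue), "K" (3x3 intrinsics, pixels), "view" (4x4, takes a point from world to camera coordinates). Camera axes: x right, y down, z forward; pixel columns grow to the right and rows downward; lengths in m; the calibration is good to about 2 mm. A picture is of the moment at which its call begins. There is no depth.
- job_done(): hands the job in; it is judged then, once.
Trained networks look in a picture, given as the dict that the camera call returned (one of the last four; its "shot" number tells which), for a name from the list of things; names that differ only in an ending like _2 or _b are one class to them, and where a whole thing is asked for, a point or a joint stands for the part that bears it (a point fixed in the world has none). Each returns a list of dicts, best first, with "conf" (0 to 1); they miss things now and then, are a little off and sometimes report something else, mostly with a low value. They report only what shows in the picture. A call takes as long as a camera call. They do not tell look-alikes from the thing itself.
- silhouettes(query, picture): "region" (400x640 bool, what is visible of it) and "bbox" ([left, top, right, bottom] in pixels, round what is visible of it).
The state is a dict: "clock": time; "joint_pos": joint angles; "joint_vel": joint speeds; "tau": joint torques, N m; "eef_pos": TCP position; "tool_rot": TCP orientation; "ft_force": force on the tool from outside, world axes, zero at the start; "ft_torque": the same for the moment, N m; "grip_width": finger opening in m; "grasp_force": force on a finger pad.
Only numpy, scipy, OpenCV 4.12 (cv2) and the standard library are available. Lean on these libraries where they do the work, as an engineer would, in place of code of your own. Each camera call takes 0.05 s, during which the arm holds its last target. There are 200 camera calls.

## Working session

There is one attempt and no reset: what is moved stays moved. The work goes in short steps, Python scripts to look and compute and a tool call to move; the robot and the scene stay as the last step left them, time stands still between calls to the robot, and variables do not carry over. Pictures are saved under pics/ and viewed, at most 12 in all, crops included, and the job is handed in when it is done.

Besides the shell and the picture viewer there is one more tool, called after "Emit:" as name(argument=value, ...) on one line, values as JSON. drive_tool: Moves the arm, as the interface text tells. Its arguments: {"type":"object","properties":{"increments":{"type":"array"}},"required":["increments"]}

```bash
mkdir -p pics
cat > h.py <<'E'
import numpy as np, cv2, pickle
from workcell import get_obs, camera, silhouettes
def ray(p,u,v,z):
    K,V=np.array(p["K"]),np.array(p["view"]); R,t=V[:3,:3],V[:3,3]
    c=-R.T@t; d=R.T@np.linalg.solve(K,[u,v,1.]); return c+d*(z-c[2])/d[2]
def proj(p,P):
    q=np.array(p["view"])@np.append(P,1); q=np.array(p["K"])@q[:3]; return q[:2]/q[2]
E
python3 - <<'E'
from h import *
o=get_obs(); print(o)
for n in("top","side"):
    p=camera(n); cv2.imwrite(f"pics/{n}0.png",p["image"][:,:,::-1]); pickle.dump(p,open(n+"0.pkl","wb"))
    print(n,np.round(-np.array(p["view"])[:3,:3].T@np.array(p["view"])[:3,3],3),np.array(p["K"]).tolist())
    for q in["deck","tray","striker","catch_block","catch","dish","coverslips","oil_bottle"]:
        for s in silhouettes(q,p):
            r=s["region"]; ys,xs=np.nonzero(r)
            print(n,q,round(s["conf"],2),np.round(s["bbox"]).tolist(),xs.mean().round(1),ys.mean().round(1),r.sum(),np.round(ray(p,xs.mean(),ys.mean(),0.0),3)[:2])
E
```

```text
{'clock': 0.0, 'joint_pos': array([-1.26300413e+00,  2.41398291e-01,  3.72498768e-03,  1.33521842e+00,
        1.38334322e-06,  1.57084176e+00]), 'joint_vel': array([-1.72515316e-03,  8.67101476e-04,  7.15330527e-05, -5.57732978e-04,
        1.98228133e-05, -1.04354088e-03]), 'tau': array([ 1.12432721e-03, -3.72315645e+01,  2.52410477e+01,  1.70006684e-02,
        2.88040937e-04,  9.49187267e-06]), 'eef_pos': array([ 0.15128436, -0.47589292,  0.2304206 ]), 'tool_rot': array([ 9.88184289e-01,  1.53266807e-01, -1.59941197e-04, -1.03541956e-03]), 'ft_force': array([-0.36230919,  0.36652947,  0.03885939]), 'ft_torque': array([ 0.03150473,  0.00537053, -0.02268105]), 'grasp_force': 0.0, 'grip_width': 0.08571709924956701}
top [ 0.452 -0.101  1.158] [[495.32143116735455, 0.0, 318.1350702088104], [0.0, 495.32143116735455, 199.25576067186063], [0.0, 0.0, 1.0]]
top deck 0.73 [394.0, 177.0, 418.0, 204.0] 403.5 191.7 502 [ 0.573 -0.328]
top deck 0.7 [169.0, 158.0, 302.0, 276.0] 239.0 221.8 8458 [0.508 0.059]
top tray 0.68 [171.0, 170.0, 259.0, 254.0] 217.1 211.1 3655 [0.534 0.11 ]
top striker 0.
[... 990 characters left out ...]
 0.41 [262.0, 152.0, 327.0, 186.0] 292.7 169.5 1052 [0.53  0.145]
side tray 0.83 [263.0, 153.0, 326.0, 186.0] 292.9 169.6 1037 [0.53  0.145]
side striker 0.75 [263.0, 156.0, 325.0, 186.0] 292.3 169.7 1032 [0.529 0.144]
side catch_block 0.74 [303.0, 181.0, 328.0, 197.0] 314.0 189.6 229 [ 0.587 -0.004]
side catch_block 0.5 [304.0, 245.0, 333.0, 269.0] 316.5 255.9 566 [ 0.572 -0.319]
side dish 0.92 [295.0, 274.0, 342.0, 318.0] 317.9 295.3 1561 [ 0.566 -0.438]
side dish 0.82 [300.0, 222.0, 324.0, 240.0] 311.0 230.0 436 [ 0.566 -0.217]
side coverslips 0.78 [261.0, 225.0, 276.0, 240.0] 269.0 233.2 215 [ 0.471 -0.224]
side oil_bottle 0.82 [262.0, 253.0, 276.0, 284.0] 269.6 268.4 451 [ 0.477 -0.354]
```

View pics/top0.png

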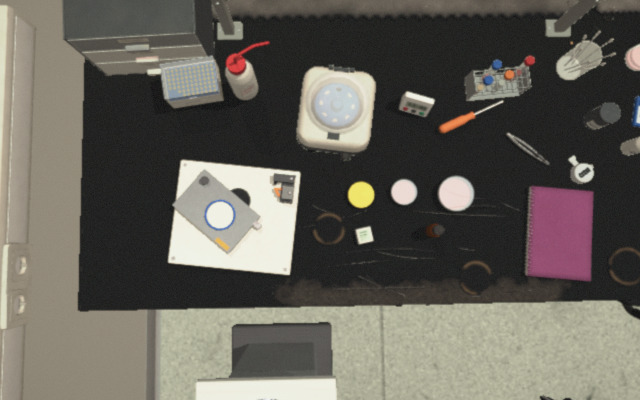

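View pics/side0.png

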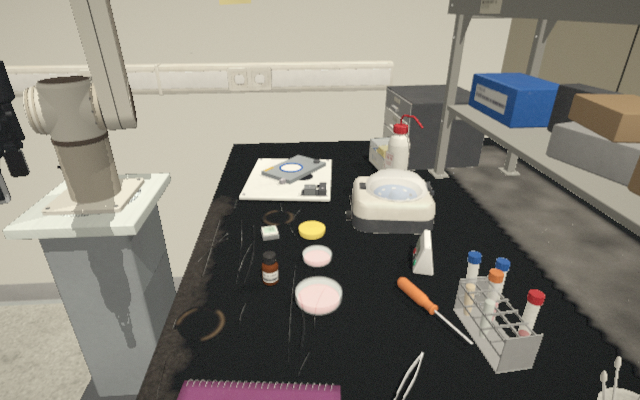

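The top picture shows the deck at about (235,218), the tray ring at (220,214), and three dish-like items: yellow (361,195), the small pink one (404,192), which is my target, and the large pink one (456,194). Next I'll fit the deck and tray poses.

```bash
cat > fit.py <<'E'
from h import *
from scipy.optimize import least_squares
def rot(a): return np.array([[np.cos(a),-np.sin(a)],[np.sin(a),np.cos(a)]])
def fr(T,xy): return rot(T[2])@np.array(xy)+T[:2]
def blob(im,cond,box):
    m=np.zeros(cond.shape,bool); x0,y0,x1,y1=box; m[y0:y1,x0:x1]=cond[y0:y1,x0:x1]; return m
E
python3 - <<'E'
from fit import *
p=pickle.load(open("top0.pkl","rb")); im=p["image"].astype(int)
hsv=cv2.cvtColor(p["image"],cv2.COLOR_RGB2HSV)
r,g,b=im[...,0],im[...,1],im[...,2]
def c(m,z,n):
    ys,xs=np.nonzero(m); 
    if len(xs): print(n,len(xs),xs.mean().round(2),ys.mean().round(2),np.round(ray(p,xs.mean(),ys.mean(),z),4)[:2])
box=(165,155,305,280)
c(blob(im,(b-r>40),box),.031,"ring blue")
c(blob(im,(r-b>70),(200,225,250,260)),.028,"yellow")
c(blob(im,(r+g+b<160),(195,172,212,190)),.0365,"cap")
c(blob(im,(r-b>30)&(r-g>15),(385,170,425,215)),.014,"dish")
c(blob(im,(r+g+b>350),(385,170,425,215)),.014,"dish-bright")
# deck: bright region quad
m=blob(im,(r+g+b>280),box).astype(np.uint8)
cs=max(cv2.findContours(m,cv2.RETR_EXTERNAL,cv2.CHAIN_APPROX_NONE)[0],key=cv2.contourArea)
R=cv2.minAreaRect(cs); print(R); 
for q in cv2.boxPoints(R): print(q,np.round(ray(p,*q,.016),4)[:2])
for q in [(0.151,-0.477,0.231),(0,0,0)]: print(proj(p,q))
s=pickle.load(open("side0.pkl","rb")); print(proj(s,(0.151,-0.477,0.231)))
crop=cv2.resize(p["image"][150:285,160:310],None,fx=4.4,fy=4.4,interpolation=cv2.INTER_CUBIC)
cv2.imwrite("pics/c0.png",crop[:,:,::-1])
E
```

```text
ring blue 155 219.42 214.59 [0.5239 0.0987]
yellow 77 221.81 243.57 [0.4583 0.0938]
dish-bright 530 403.61 191.54 [ 0.572  -0.3258]
((233.37734985351562, 216.70176696777344), (124.69940948486328, 104.98545837402344), 5.8263421058654785)
[166.021 262.594] [0.4174 0.2222]
[176.67847 158.15086] [0.6575 0.2003]
[300.7337  170.80954] [ 0.6239 -0.0869]
[290.07623 275.2527 ] [ 0.3838 -0.0593]
[516.63446556 407.07191681]
[265.87690808 448.39430791]
[ 15.01610743 196.35384168]
```

View pics/c0.png

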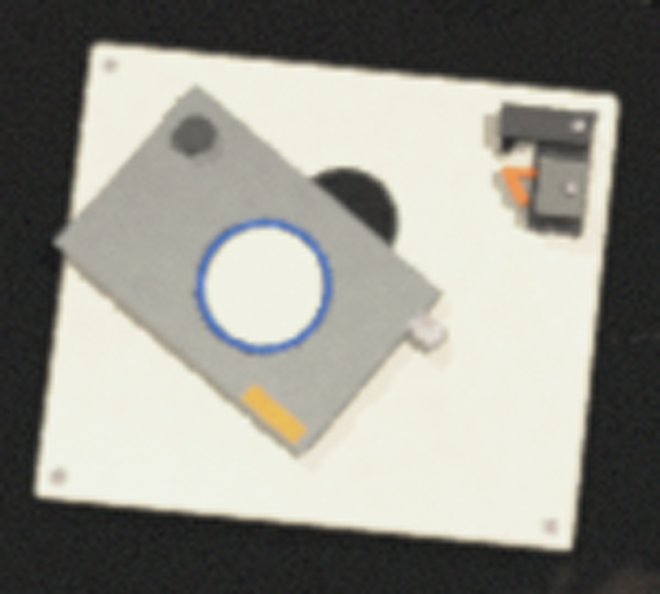

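The crop shows the deck corners at (93,42), (618,97), (573,550) and (37,495). The tray corners are at (197,86), (441,293), (300,455) and (57,242), the cap is at (194,135), the ring centre at (264,286), and the catch nose is at (518,185), below the buffer.

Run:
```python
from fit import *
p=pickle.load(open("top0.pkl","rb"))
px=lambda x,y: np.array([160+(x+.5)/4.4-.5,150+(y+.5)/4.4-.5])
D=[((.12,.14,.016),(93,42)),((.12,-.14,.016),(618,97)),((-.12,-.14,.016),(573,550)),((-.12,.14,.016),(37,495))]
T=[((-.02,.02,.028),(197,86)),((.15,.02,.028),(441,293)),((.15,-.09,.028),(300,455)),((-.02,-.09,.028),(57,242)),((0,0,.0365),(194,135)),((.078,-.037,.031),(264,286))]
def fit(L,x0):
    f=lambda q:np.concatenate([proj(p,[*fr(q,a[:2]),a[2]])-px(*u) for a,u in L])
    s=least_squares(f,x0,x_scale=[.01,.01,.1]); print(np.round(s.x,4),np.degrees(s.x[2]).round(2)); print(s.fun.reshape(-1,2).round(2).tolist()); return s.x
d=fit(D,[.52,.07,0]); t=fit(T,[.58,.14,-2.5+0])
print("pin by deck",fr(d,(.075,.075)),"ring",fr(t,(.078,-.037)),"push",fr(t,(.12,-.09)),"dir",rot(t[2])@[0,1],"striker",fr(t,(.16,0)))
print("striker home nominal",fr([*t[:2],d[2]-np.pi/2],(.16,0)), "swing",d[2]-np.pi/2-t[2])
for x,y,z in[(518,185,.03),(545,125,.04)]: print(ray(p,*px(x,y),z)[:2])
# dish outline centres
for n in("top","side"):
    q=pickle.load(open(n+"0.pkl","rb")); r,g,b=[q["image"][...,i].astype(int) for i in range(3)]
    box=(388,175,420,208) if n=="top" else (298,240,336,272)
    m=blob(r,(r+g+b>300),box).astype(np.uint8)
    c=max(cv2.findContours(m,cv2.RETR_EXTERNAL,cv2.CHAIN_APPROX_NONE)[0],key=cv2.contourArea); e=cv2.fitEllipse(c); print(n,e,cv2.boundingRect(c),ray(q,*e[0],.014)[:2],ray(q,*e[0],.007)[:2])
```

```text
[ 0.5202  0.0661 -0.1165] -6.67
[[-0.15, -0.26], [0.68, -0.53], [0.12, 0.21], [-0.63, 0.53]]
[ 0.6026  0.1326 -2.2929] -131.37
[[-0.27, -0.79], [0.34, 0.22], [0.37, 0.4], [-0.71, 0.11], [0.37, -0.21], [-0.08, 0.25]]
pin by deck [0.60341348 0.13188374] ring [0.52327439 0.0984798 ] push [0.45574167 0.10199159] dir [ 0.75043491 -0.66094436] striker [0.49684304 0.0124892 ]
striker home nominal [ 0.58400276 -0.02635742] swing 0.6056172788935963
[ 0.57439311 -0.03292604]
[ 0.60426037 -0.04774705]
top ((403.5982666015625, 191.47528076171875), (25.248382568359375, 25.574256896972656), 95.18944549560547) (391, 179, 26, 26) [ 0.57220067 -0.32580447] [ 0.57293786 -0.32718059]
side ((316.8318176269531, 255.38462829589844), (21.962955474853516, 29.723230361938477), 91.05000305175781) (302, 245, 30, 22) [ 0.57134372 -0.33682745] [ 0.57203488 -0.32697116]
```

Emit:
drive_tool(increments=[[[30, 10.5, -6], [0, 0, 5.2], 1], [[30, 10.5, -6], [0, 0, 5.2], 1], [[30, 10.5, -6], [0, 0, 5.2], 1], [[30, 10.5, -6], [0, 0, 5.2], 1], [[30, 10.5, -6], [0, 0, 5.2], 1], [[30, 10.5, -6], [0, 0, 5.2], 1], [[30, 10.5, -6], [0, 0, 5.2], 1]])

```text
clock: 1.48
eef_pos: [0.3629, -0.4023, 0.1891]
tool_rot: [0.89, 0.456, -0.0, 0.0]
ft_force: [0.4, -0.5, -0.6]
grip_width: 0.0854
grasp_force: 0.0
```

Emit:
drive_tool(increments=[[[30, 10.5, -6], [0, 0, 5.2], 1], [[30, 10.5, -6], [0, 0, 5.2], 1], [[30, 10.5, -6], [0, 0, 5.2], 1], [[30, 10.5, -6], [0, 0, 5.2], 1], [[30, 10.5, -6], [0, 0, 5.2], 1], [[30, 10.5, -6], [0, 0, 5.2], 0.88], [[30, 10.5, -6], [0, 0, 5.2], 0.88], [[0, 0, 0], [0, 0, 0], 0.88]])

```text
clock: 2.15
eef_pos: [0.576, -0.3262, 0.1446]
tool_rot: [0.701, 0.713, 0.001, -0.001]
ft_force: [-0.6, 0.1, 0.3]
grip_width: 0.0752
grasp_force: 0.0
```

```bash
cat >> h.py <<'E'
from scipy.spatial.transform import Rotation as Ro
def st():
    o=get_obs(); y=Ro.from_quat(o["tool_rot"]).as_matrix()
    print("t",round(o["clock"],2),"pos",np.round(o["eef_pos"]*1e3,1),"y-axis deg",np.degrees(np.arctan2(y[1,1],y[0,1])).round(2),"z",np.round(y[:,2],3),"F",np.round(o["ft_force"],2),"w",round(o["grip_width"]*1e3,1),"gf",round(float(o["grasp_force"]),1),"j6",o["joint_pos"][5].round(2)); return o
E
python3 -c "
from h import *
st()"
```

```text
t 2.15 pos [ 576.  -326.2  144.6] y-axis deg 0.91 z [ 0.     0.002 -1.   ] F [-0.63  0.12  0.3 ] w 75.2 gf 0.0 j6 1.04
```

Emit:
drive_tool(increments=[[[-4, 0, -30], [0, 0, -0.9], 0.88], [[0, 0, -30], [0, 0, 0], 0.88], [[0, 0, -30], [0, 0, 0], 0.88], [[0, 0, -20], [0, 0, 0], 0.88], [[0, 0, -6], [0, 0, 0], 0.88], [[0, 0, 0], [0, 0, 0], 0.88]])

```text
clock: 2.65
eef_pos: [0.5656, -0.3287, 0.0289]
tool_rot: [0.71, 0.704, -0.001, -0.002]
ft_force: [-0.2, -0.4, 0.2]
grip_width: 0.0751
grasp_force: 0.0
```

Run:
```python
from h import *
st(); p=camera("side"); pickle.dump(p,open("side1.pkl","wb"))
cv2.imwrite("pics/s1.png",cv2.resize(p["image"][190:290,260:390],None,fx=6,fy=6,interpolation=cv2.INTER_CUBIC)[:,:,::-1])
```

```text
t 2.65 pos [ 565.6 -328.7   28.9] y-axis deg -0.5 z [-0.005  0.003 -1.   ] F [-0.19 -0.42  0.17] w 75.1 gf 0.0 j6 1.05
```

View pics/s1.png

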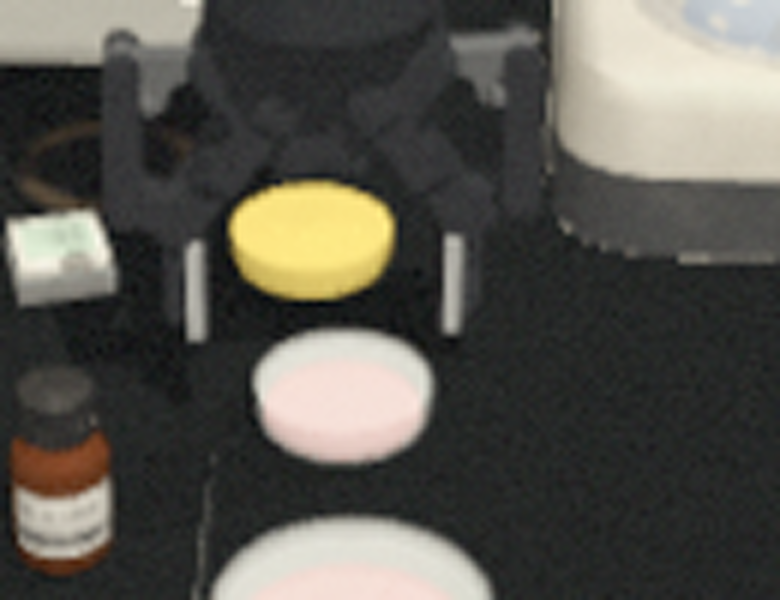

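The side crop shows the open pads at x 196 and 453 (crop), centred about 6 mm left of the dish centre, which is at (343,395). That matches the TCP reading, so I'll correct it.

Emit:
drive_tool(increments=[[[6, 2, 0], [0, 0, 0], 0.88], [[0, 0, 0], [0, 0, 0], 0.88], [[0, 0, -8], [0, 0, 0], 0.88], [[0, 0, -8], [0, 0, 0], 0.88], [[0, 0, 0], [0, 0, 0], 0.88]])

```text
clock: 3.12
eef_pos: [0.5725, -0.3269, 0.0137]
tool_rot: [0.71, 0.704, -0.0, -0.001]
ft_force: [-0.7, 0.8, -1.0]
grip_width: 0.0755
grasp_force: 0.0
```

```bash
python3 -c "
from h import *
st()"
```

```text
t 3.12 pos [ 572.5 -326.9   13.7] y-axis deg -0.46 z [-0.002  0.001 -1.   ] F [-0.66  0.78 -1.01] w 75.5 gf 0.0 j6 1.06
```

Emit:
drive_tool(increments=[[[0, 0, -8], [0, 0, 0], 0.88], [[0, 0, -6], [0, 0, 0], 0.88], [[0, 0, -2], [0, 0, 0], 0.88], [[0, 0, -2], [0, 0, 0], 0.88], [[0, 0, 0], [0, 0, 0], 0.88]])

```text
clock: 3.53
eef_pos: [0.5731, -0.3273, -0.0035]
tool_rot: [0.71, 0.704, -0.0, -0.001]
ft_force: [-0.4, -0.3, 0.1]
grip_width: 0.0755
grasp_force: 0.0
```

Emit:
drive_tool(increments=[[[0, 0, -2], [0, 0, 0], 0.88], [[0, 0, 0], [0, 0, 0], 0.88]])

```text
clock: 3.7
eef_pos: [0.5735, -0.3276, -0.0048]
tool_rot: [0.71, 0.704, -0.0, 0.0]
ft_force: [-0.5, -0.3, -0.1]
grip_width: 0.0752
grasp_force: 0.0
```

Emit:
drive_tool(increments=[[[0, 0, -2], [0, 0, 0], 0.88], [[0, 0, 0], [0, 0, 0], 0.88]])

```text
clock: 3.87
eef_pos: [0.5734, -0.3275, -0.0068]
tool_rot: [0.71, 0.704, -0.0, -0.0]
ft_force: [0.1, 0.8, 0.3]
grip_width: 0.0753
grasp_force: 0.0
```

Emit:
drive_tool(increments=[[[0, 0, -1.5], [0, 0, 0], 0.88], [[0, 0, 0], [0, 0, 0], 0.88]])

```text
clock: 4.03
eef_pos: [0.5734, -0.3275, -0.0084]
tool_rot: [0.71, 0.704, -0.0, -0.0]
ft_force: [1.0, 0.3, 0.2]
grip_width: 0.0753
grasp_force: 0.0
```

Emit:
drive_tool(increments=[[[0, 0, -1.5], [0, 0, 0], 0.88], [[0, 0, 0], [0, 0, 0], 0.88]])

```text
clock: 4.2
eef_pos: [0.5736, -0.3276, -0.0092]
tool_rot: [0.71, 0.704, 0.0, 0.0]
ft_force: [-0.2, 0.4, 3.0]
grip_width: 0.0749
grasp_force: 1.2
```

Emit:
drive_tool(increments=[[[0, 0, -1], [0, 0, 0], 0.88], [[0, 0, 0], [0, 0, 0], 0.88]])

```text
clock: 4.37
eef_pos: [0.5737, -0.3276, -0.0093]
tool_rot: [0.71, 0.704, 0.0, 0.0]
ft_force: [-2.0, 1.2, 8.3]
grip_width: 0.0752
grasp_force: 3.8
```

Emit:
drive_tool(increments=[[[0, 0, 9.5], [0, 0, 0], 0.88], [[0, 0, 0], [0, 0, 0], 0.88], [[0, 0, 0], [0, 0, 0], 0.6], [[0, 0, 0], [0, 0, 0], 0.6], [[0, 0, 0], [0, 0, 0], 0.6], [[0, 0, 0], [0, 0, 0], 0.6], [[0, 0, 0], [0, 0, 0], 0.6]])

```text
clock: 4.95
eef_pos: [0.5742, -0.3279, -0.0002]
tool_rot: [0.71, 0.704, 0.0, 0.001]
ft_force: [-1.2, 0.7, 5.9]
grip_width: 0.057
grasp_force: 64.1
```

```bash
python3 -c "
from h import *
st()"
```

```text
t 4.95 pos [ 5.742e+02 -3.279e+02 -2.000e-01] y-axis deg -0.47 z [ 0.002 -0.001 -1.   ] F [-1.16  0.66  5.93] w 57.0 gf 64.1 j6 1.06
```

Emit:
drive_tool(increments=[[[0, 0, 20], [0, 0, 0], 0.6], [[0, 0, 30], [0, 0, 0], 0.6], [[0, 0, 30], [0, 0, 0], 0.6], [[0, 0, 0], [0, 0, 0], 0.6], [[0, 0, 0], [0, 0, 0], 0.6]])

```text
clock: 5.37
eef_pos: [0.5751, -0.3284, 0.0811]
tool_rot: [0.71, 0.704, 0.001, 0.002]
ft_force: [0.6, -0.3, -1.3]
grip_width: 0.0569
grasp_force: 64.0
```

Run:
```python
from h import *
st(); p=camera("side"); pickle.dump(p,open("side2.pkl","wb"))
cv2.imwrite("pics/s2.png",cv2.resize(p["image"][150:250,260:390],None,fx=6,fy=6,interpolation=cv2.INTER_CUBIC)[:,:,::-1])
```

```text
t 5.37 pos [ 575.1 -328.4   81.1] y-axis deg -0.47 z [ 0.004 -0.002 -1.   ] F [ 0.59 -0.32 -1.29] w 56.9 gf 64.0 j6 1.06
```

View pics/s2.png

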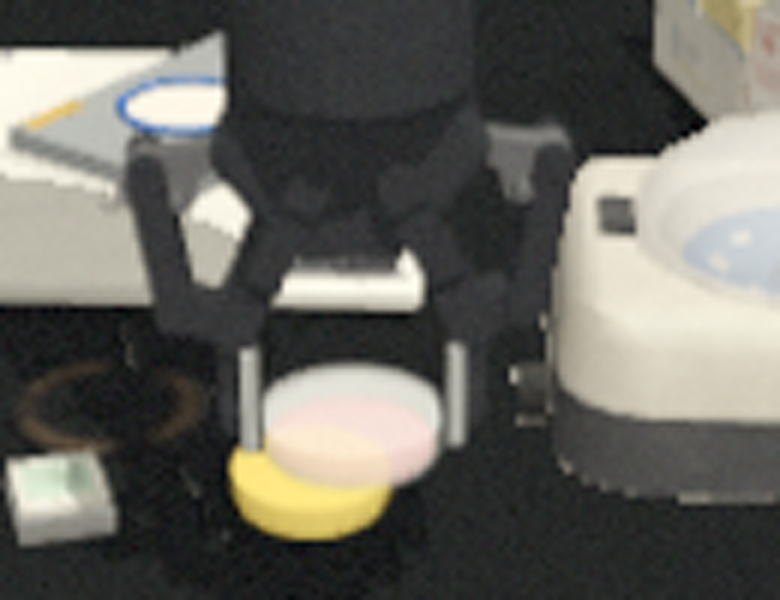

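The dish is held level between the pads (crop left edge 265, right edge 442), with the pad tips about 5 mm above its underside. Next I'll check its offset in the hand and cross-check the ring in the side view.

Run:
```python
from h import *
p=pickle.load(open("side2.pkl","rb"))
print("dish now",ray(p,260+353.5/6-.5,150+406.5/6-.5,.0953))
p=pickle.load(open("side0.pkl","rb"))
r,g,b=[p["image"][...,i].astype(int) for i in range(3)]
m=(b-r>35); m[:150]=0; m[200:]=0; m[:,:255]=0; m[:,335:]=0
ys,xs=np.nonzero(m); e=cv2.fitEllipse(np.c_[xs,ys].astype(np.float32)); print(e,len(xs),"ring side",ray(p,*e[0],.030))
# dish at start, top ellipse in side view: width*.5 aspect
print("dish side0", ray(p,316.83,245+.25*29.7-.3,.014))
```

```text
dish now [ 0.57522031 -0.32620546  0.0953    ]
((290.6973876953125, 167.0438232421875), (8.448753356933594, 22.63422203063965), 87.73084259033203) 57 ring side [0.52404097 0.09283899 0.03      ]
dish side0 [ 0.57213466 -0.32558616  0.014     ]
```

Emit:
drive_tool(increments=[[[-4, 20, 0], [0, 0, 0], 0.6], [[-5, 36, 0], [0, 0, 0], 0.6], [[-5, 36, 0], [0, 0, 0], 0.6], [[-5, 36, 0], [0, 0, 0], 0.6], [[-5, 36, 0], [0, 0, 0], 0.6], [[-5, 36, 0], [0, 0, 0], 0.6], [[-5, 36, 0], [0, 0, 0], 0.6], [[-4, 36, 0], [0, 0, 0], 0.6]])

```text
clock: 6.08
eef_pos: [0.5331, -0.0538, 0.0768]
tool_rot: [0.71, 0.704, -0.001, -0.002]
ft_force: [0.8, -0.0, 0.1]
grip_width: 0.0565
grasp_force: 64.0
```

Emit:
drive_tool(increments=[[[-4, 36, 0], [0, 0, 0], 0.6], [[-4, 36, 0], [0, 0, 0], 0.6], [[-4, 36, 0], [0, 0, 0], 0.6], [[-2, 30, 0], [0, 0, 0], 0.6], [[0, 15, 0], [0, 0, 0], 0.6], [[0, 0, 0], [0, 0, 0], 0.6], [[0, 0, 0], [0, 0, 0], 0.6]])

```text
clock: 6.67
eef_pos: [0.52, 0.098, 0.0771]
tool_rot: [0.709, 0.705, -0.002, -0.001]
ft_force: [0.1, -0.1, -1.0]
grip_width: 0.057
grasp_force: 64.0
```

```bash
python3 -c "
from h import *
st()"
```

```text
t 6.67 pos [520.   98.   77.1] y-axis deg -0.34 z [-0.003 -0.001 -1.   ] F [ 0.14 -0.13 -1.03] w 57.0 gf 64.0 j6 1.76
```

Emit:
drive_tool(increments=[[[3.5, -2, -15], [0, 0, 0], 0.6], [[0, 0, -15], [0, 0, 0], 0.6], [[0, 0, -5], [0, 0, 0], 0.6], [[0, 0, 0], [0, 0, 0], 0.6], [[0, 0, 0], [0, 0, 0], 0.6]])

```text
clock: 7.08
eef_pos: [0.5244, 0.0945, 0.0433]
tool_rot: [0.71, 0.704, -0.001, -0.0]
ft_force: [1.0, 0.4, -0.4]
grip_width: 0.0573
grasp_force: 64.0
```

Run:
```python
from h import *
st(); p=camera("side"); q=camera("top")
for n,a in(("s3",p),("t3",q)): pickle.dump(a,open(n+".pkl","wb"))
a=cv2.resize(p["image"][130:210,235:345],None,fx=7,fy=7,interpolation=cv2.INTER_CUBIC)
cv2.imwrite("pics/s3.png",a[:,:,::-1])
```

```text
t 7.08 pos [524.4  94.5  43.3] y-axis deg -0.55 z [-0.002 -0.    -1.   ] F [ 1.04  0.44 -0.45] w 57.3 gf 64.0 j6 1.76
```

View pics/s3.png

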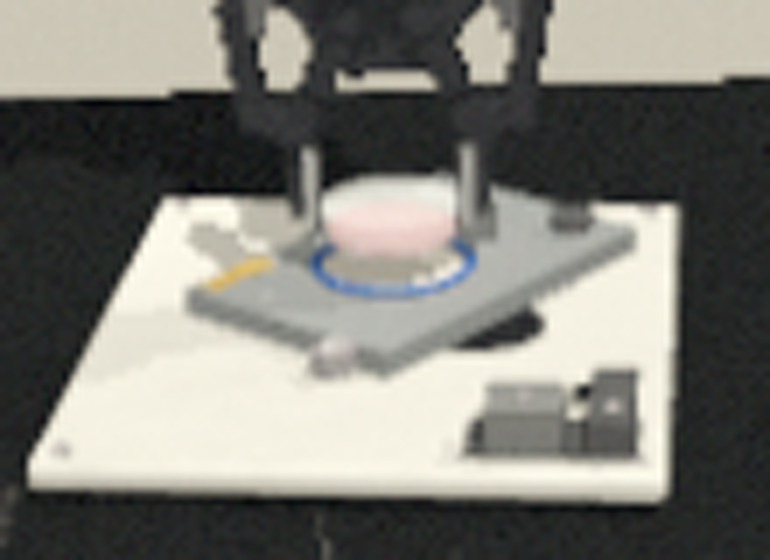

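The side view shows the dish centred at crop u 390 above the ring, which is centred at u 393. I'll lower it now.

Emit:
drive_tool(increments=[[[0.5, 1.2, -6], [0, 0, 0], 0.6], [[0, 0, -5], [0, 0, 0], 0.6], [[0, 0, -2], [0, 0, 0], 0.6], [[0, 0, 0], [0, 0, 0], 0.6], [[0, 0, 0], [0, 0, 0], 0.6]])

```text
clock: 7.6
eef_pos: [0.5252, 0.0967, 0.0306]
tool_rot: [0.71, 0.704, -0.0, -0.0]
ft_force: [1.3, 0.1, -0.7]
grip_width: 0.0568
grasp_force: 64.0
```

Emit:
drive_tool(increments=[[[0, 0, -1], [0, 0, 0], 0.6], [[0, 0, 0], [0, 0, 0], 0.6]])

```text
clock: 7.77
eef_pos: [0.5255, 0.0968, 0.0298]
tool_rot: [0.71, 0.704, 0.0, 0.0]
ft_force: [0.5, -0.7, -1.2]
grip_width: 0.057
grasp_force: 64.0
```

Emit:
drive_tool(increments=[[[-1.5, -0.5, -1], [0, 0, 0], 0.6], [[0, 0, 0], [0, 0, 0], 0.6]])

```text
clock: 7.93
eef_pos: [0.5236, 0.0961, 0.0287]
tool_rot: [0.71, 0.704, -0.0, -0.0]
ft_force: [0.0, 0.3, 0.3]
grip_width: 0.0566
grasp_force: 64.0
```

Emit:
drive_tool(increments=[[[0, 0, -0.7], [0, 0, 0], 0.6], [[0, 0, 0], [0, 0, 0], 0.6]])

```text
clock: 8.1
eef_pos: [0.5239, 0.0962, 0.028]
tool_rot: [0.71, 0.704, -0.0, -0.0]
ft_force: [0.3, -0.1, 0.1]
grip_width: 0.0567
grasp_force: 64.0
```

Emit:
drive_tool(increments=[[[0, 0, 0], [0, 0, 0], 0.78], [[0, 0, 0], [0, 0, 0], 0.82], [[0, 0, 0], [0, 0, 0], 0.88], [[0, 0, 0], [0, 0, 0], 0.95], [[0, 0, 8], [0, 0, 0], 0.95], [[0, 0, 25], [0, 0, 0], 0.95], [[0, 0, 30], [0, 0, 0], 0.95], [[0, 0, 30], [0, 0, 0], 0.95]])

```text
clock: 8.77
eef_pos: [0.5233, 0.0961, 0.1221]
tool_rot: [0.71, 0.704, -0.001, -0.0]
ft_force: [1.0, 0.3, 0.7]
grip_width: 0.0808
grasp_force: 0.0
```

Emit:
drive_tool(increments=[[[-37, -2, 0], [0, 0, 0], 0], [[-37, -2, 0], [0, 0, 0], 0], [[-37, -2, 0], [0, 0, 0], 0], [[-37, -2, 0], [0, 0, 0], 0], [[0, 0, 0], [0, 0, 0], 0]])

```text
clock: 9.18
eef_pos: [0.366, 0.0865, 0.1196]
tool_rot: [0.71, 0.705, -0.005, -0.003]
ft_force: [-1.0, -0.7, -0.7]
grip_width: 0.0203
grasp_force: 0.0
```

Run:
```python
from h import *
st(); p=camera("top"); s=camera("side")
pickle.dump(p,open("t4.pkl","wb")); pickle.dump(s,open("s4.pkl","wb"))
a=cv2.resize(p["image"][150:285,160:310],None,fx=4.4,fy=4.4,interpolation=cv2.INTER_CUBIC)[:,:,::-1]
cv2.imwrite("pics/t4.png",a)
```

```text
t 9.18 pos [366.   86.5 119.6] y-axis deg -0.41 z [-0.011 -0.002 -1.   ] F [-1.04 -0.69 -0.73] w 20.3 gf 0.0 j6 1.81
```

View pics/t4.png

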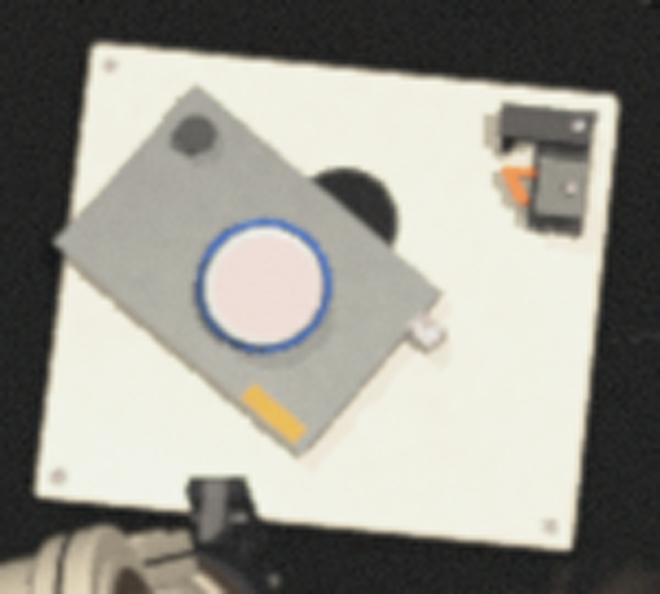

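The dish sits concentric in the ring (crop 264,286) and the tray hasn't moved. Next I'll bring the shut fingers in front of the push spot.

Emit:
drive_tool(increments=[[[10, 4.5, 0], [0, 0, 7], 0], [[10, 4.5, 0], [0, 0, 7], 0], [[10, 4.5, 0], [0, 0, 7], 0], [[10, 4.5, 0], [0, 0, 7], 0], [[10, 4.5, 0], [0, 0, 7], 0], [[10, 4.5, 0], [0, 0, 7], 0], [[10, 5, 0], [0, 0, 7], 0], [[0, 0, 0], [0, 0, 0], 0]])

```text
clock: 9.95
eef_pos: [0.45, 0.1214, 0.1218]
tool_rot: [0.353, 0.936, 0.001, 0.002]
ft_force: [0.9, 0.6, -0.1]
grip_width: 0.0003
grasp_force: 0.0
```

Emit:
drive_tool(increments=[[[0, 0, -30], [0, 0, 0], 0], [[0, 0, -30], [0, 0, 0], 0], [[0, 0, -15], [0, 0, 0], 0], [[0, 0, 0], [0, 0, 0], 0], [[0, 0, 0], [0, 0, 0], 0]])

```text
clock: 10.37
eef_pos: [0.4458, 0.12, 0.0458]
tool_rot: [0.355, 0.935, -0.001, -0.001]
ft_force: [1.2, 0.3, 0.3]
grip_width: 0.0001
grasp_force: 0.0
```

```bash
python3 -c "
from h import *
st()"
```

```text
t 10.37 pos [445.8 120.   45.8] y-axis deg 48.41 z [-0.002 -0.    -1.   ] F [1.22 0.33 0.29] w 0.1 gf 0.0 j6 0.99
```

Emit:
drive_tool(increments=[[[-10, -1, 0], [0, 0, 0], 0], [[0, 0, 0], [0, 0, 0], 0], [[0, 0, -12], [0, 0, 0], 0], [[0, 0, -10], [0, 0, 0], 0], [[0, 0, -3], [0, 0, 0], 0], [[0, 0, 0], [0, 0, 0], 0], [[0, 0, 0], [0, 0, 0], 0]])

```text
clock: 10.95
eef_pos: [0.4369, 0.1194, 0.022]
tool_rot: [0.354, 0.935, 0.0, 0.001]
ft_force: [0.3, -0.2, 0.4]
grip_width: 0.0002
grasp_force: 0.0
```

```bash
cat > plan.py <<'E'
from fit import *
# pivot c, tray heading a; TCP for a given heading with gap
c=np.array([603,132.2])
def tcp(a,gap=11): return fr([*c,a],(120,-90-gap))
for k in range(0,38,4):
    a=np.radians(-131.37+k); print(k,np.round(tcp(a),1),"yaw",-131.37+k+180, "dir",np.round(rot(a)@[0,1],3),"striker",np.round(fr([*c,a],(160,0)),1))
E
python3 plan.py; python3 -c "
from h import *
st()"
```

```text
0 [447.9 108.9] yaw 48.629999999999995 dir [ 0.75  -0.661] striker [497.3  12.1]
4 [449.9  98.1] yaw 52.629999999999995 dir [ 0.795 -0.607] striker [505.9   5. ]
8 [452.6  87.5] yaw 56.629999999999995 dir [ 0.835 -0.55 ] striker [515.   -1.4]
12 [456.1  77.2] yaw 60.629999999999995 dir [ 0.871 -0.49 ] striker [524.5  -7.2]
16 [460.3  67. ] yaw 64.63 dir [ 0.904 -0.428] striker [534.4 -12.4]
20 [465.2  57.3] yaw 68.63 dir [ 0.931 -0.364] striker [544.7 -16.8]
24 [470.8  47.8] yaw 72.63 dir [ 0.954 -0.299] striker [555.2 -20.5]
28 [477.   38.8] yaw 76.63 dir [ 0.973 -0.231] striker [566.  -23.5]
32 [483.8  30.2] yaw 80.63 dir [ 0.987 -0.163] striker [577.  -25.7]
36 [491.2  22.2] yaw 84.63 dir [ 0.996 -0.094] striker [588.  -27.1]
t 10.95 pos [436.9 119.4  22. ] y-axis deg 48.51 z [ 0.001  0.    -1.   ] F [ 0.31 -0.17  0.39] w 0.2 gf 0.0 j6 0.99
```

Emit:
drive_tool(increments=[[[4, -3.8, -0.8], [0, 0, 0], 0], [[4, -3.8, -0.7], [0, 0, 0], 0], [[2, -1.9, 0], [0, 0, 0], 0], [[1, -0.9, 0], [0, 0, 0], 0], [[0, 0, 0], [0, 0, 0], 0]])

```text
clock: 11.37
eef_pos: [0.4475, 0.1085, 0.0198]
tool_rot: [0.354, 0.935, 0.0, 0.0]
ft_force: [-0.7, -0.4, -0.1]
grip_width: 0.0001
grasp_force: 0.0
```

Emit:
drive_tool(increments=[[[0.5, -2.7, 0], [0, 0, 1], 0], [[0.5, -2.7, 0], [0, 0, 1], 0], [[1, -5.4, 0], [0, 0, 2], 0], [[1.35, -5.3, 0], [0, 0, 2], 0], [[0.7, -2.6, 0], [0, 0, 1], 0], [[0.6, -2.6, 0], [0, 0, 1], 0], [[0, 0, 0], [0, 0, 0], 0]])

```text
clock: 11.95
eef_pos: [0.4516, 0.087, 0.0196]
tool_rot: [0.288, 0.958, -0.0, 0.0]
ft_force: [0.1, 0.7, -0.5]
grip_width: 0.0002
grasp_force: 0.0
```

```bash
python3 -c "
from h import *
st()"
```

```text
t 11.95 pos [451.6  87.   19.6] y-axis deg 56.54 z [-0. -0. -1.] F [ 0.07  0.66 -0.55] w 0.2 gf 0.0 j6 0.77
```

Emit:
drive_tool(increments=[[[0.9, -2.6, 0.5], [0, 0, 1], 0], [[1.7, -5.1, 0], [0, 0, 2], 0], [[2.0, -5.1, 0], [0, 0, 2], 0], [[2.1, -5.1, 0], [0, 0, 2], 0], [[2.2, -4.9, 0], [0, 0, 2], 0], [[2.4, -4.9, 0], [0, 0, 2], 0], [[1.2, -2.4, 0], [0, 0, 1], 0], [[0, 0, 0], [0, 0, 0], 0]])

```text
clock: 12.62
eef_pos: [0.4644, 0.057, 0.0201]
tool_rot: [0.186, 0.982, -0.0, 0.0]
ft_force: [-0.6, -0.0, 0.4]
grip_width: -0.0002
grasp_force: 0.0
```

Emit:
drive_tool(increments=[[[1.4, -2.4, 0], [0, 0, 1], 0], [[1.4, -2.4, 0], [0, 0, 1], 0], [[1.4, -2.4, 0], [0, 0, 1], 0], [[0, 0, 0], [0, 0, 0], 0]])

```text
clock: 12.95
eef_pos: [0.4686, 0.0499, 0.0201]
tool_rot: [0.16, 0.987, -0.0, 0.0]
ft_force: [0.0, 0.7, 0.5]
grip_width: -0.0
grasp_force: 0.0
```

Run:
```python
from h import *
st(); p=camera("top"); pickle.dump(p,open("t5.pkl","wb"))
a=cv2.resize(p["image"][150:285,160:310],None,fx=4.4,fy=4.4,interpolation=cv2.INTER_CUBIC)[:,:,::-1]
cv2.imwrite("pics/t5.png",a)
```

```text
t 12.95 pos [468.6  49.9  20.1] y-axis deg 71.57 z [ 0. -0. -1.] F [0.03 0.68 0.47] w -0.0 gf 0.0 j6 0.43
```

View pics/t5.png

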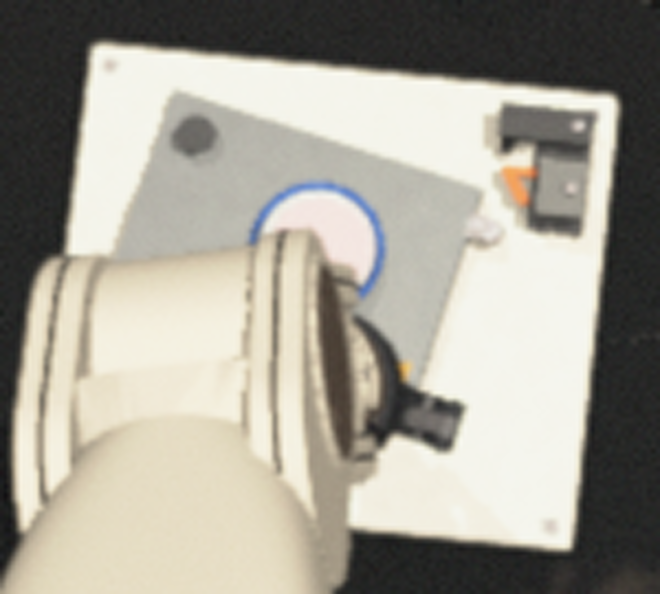

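The tray has swung about 22.5° with the dish still in the ring. The striker is at crop (485,230), below the nose at (518,185). I'll go slower from here and watch the force.

Emit:
drive_tool(increments=[[[1.5, -2.3, 0], [0, 0, 1], 0], [[1.5, -2.3, 0], [0, 0, 1], 0], [[1.5, -2.3, 0], [0, 0, 1], 0], [[0, 0, 0], [0, 0, 0], 0]])

```text
clock: 13.33
eef_pos: [0.4732, 0.0429, 0.0201]
tool_rot: [0.134, 0.991, -0.0, 0.0]
ft_force: [-0.5, 0.2, -0.6]
grip_width: -0.0002
grasp_force: 0.0
```

Emit:
drive_tool(increments=[[[1.6, -2.2, 0], [0, 0, 1], 0], [[1.6, -2.2, 0], [0, 0, 1], 0], [[0, 0, 0], [0, 0, 0], 0]])

```text
clock: 13.58
eef_pos: [0.4764, 0.0385, 0.0201]
tool_rot: [0.117, 0.993, -0.0, 0.0]
ft_force: [1.2, -0.3, 0.4]
grip_width: -0.0001
grasp_force: 0.0
```

Emit:
drive_tool(increments=[[[1.7, -2.2, 0], [0, 0, 1], 0], [[0, 0, 0], [0, 0, 0], 0]])

```text
clock: 13.75
eef_pos: [0.4781, 0.0364, 0.0201]
tool_rot: [0.108, 0.994, -0.0, 0.0]
ft_force: [0.5, -0.3, -0.1]
grip_width: -0.0
grasp_force: 0.0
```

Emit:
drive_tool(increments=[[[1.7, -2.2, 0], [0, 0, 1], 0], [[0, 0, 0], [0, 0, 0], 0]])

```text
clock: 13.92
eef_pos: [0.4795, 0.0343, 0.0201]
tool_rot: [0.1, 0.995, 0.0, -0.0]
ft_force: [-0.7, 0.5, 0.6]
grip_width: -0.0003
grasp_force: 0.2
```

Emit:
drive_tool(increments=[[[1.7, -2.1, 0], [0, 0, 1], 0], [[0, 0, 0], [0, 0, 0], 0]])

```text
clock: 14.08
eef_pos: [0.4806, 0.0325, 0.0199]
tool_rot: [0.091, 0.996, 0.0, -0.001]
ft_force: [-1.9, 1.7, 0.1]
grip_width: -0.0001
grasp_force: 1.2
```

Emit:
drive_tool(increments=[[[1.8, -2.1, 0], [0, 0, 1], 0], [[0, 0, 0], [0, 0, 0], 0]])

```text
clock: 14.25
eef_pos: [0.4823, 0.0304, 0.0199]
tool_rot: [0.082, 0.997, 0.0, -0.001]
ft_force: [-3.6, 2.6, 1.4]
grip_width: -0.0001
grasp_force: 1.8
```

Run:
```python
from h import *
st(); p=camera("top"); pickle.dump(p,open("t6.pkl","wb")); s=camera("side")
a=cv2.resize(p["image"][160:240,190:300],None,fx=5,fy=5,interpolation=cv2.INTER_CUBIC)[:,:,::-1]
b=cv2.resize(s["image"][150:205,240:340],(550,200),interpolation=cv2.INTER_CUBIC)[:,:,::-1]
cv2.imwrite("pics/t6.png",np.vstack([a[:400],b]))
```

```text
t 14.25 pos [482.3  30.4  19.9] y-axis deg 80.6 z [-0.002  0.001 -1.   ] F [-3.6   2.58  1.35] w -0.1 gf 1.8 j6 0.23
```

View pics/t6.png

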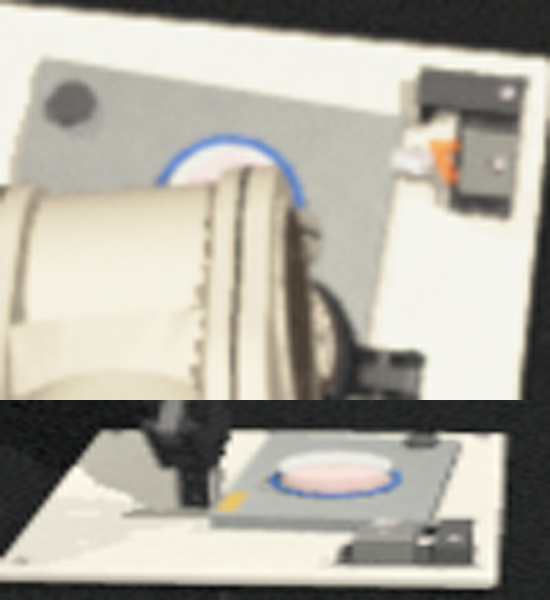

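The striker (crop 415,155) is on the ramp, pushing the orange nose back, with about 4.4 N at the tool. The dish is upright, so I'll continue.

Emit:
drive_tool(increments=[[[1.8, -2.1, 0], [0, 0, 1], 0], [[0, 0, 0], [0, 0, 0], 0]])

```text
clock: 14.52
eef_pos: [0.4844, 0.0282, 0.0199]
tool_rot: [0.074, 0.997, 0.0, -0.0]
ft_force: [-3.1, 1.7, 0.5]
grip_width: -0.0001
grasp_force: 1.7
```

Emit:
drive_tool(increments=[[[1.9, -2.0, 0], [0, 0, 1], 0], [[0, 0, 0], [0, 0, 0], 0]])

```text
clock: 14.68
eef_pos: [0.4873, 0.0255, 0.0201]
tool_rot: [0.065, 0.998, -0.001, 0.001]
ft_force: [-1.4, -0.1, -1.1]
grip_width: -0.0
grasp_force: 0.9
```

Emit:
drive_tool(increments=[[[1.9, -2.0, 0], [0, 0, 1], 0], [[0, 0, 0], [0, 0, 0], 0]])

```text
clock: 14.85
eef_pos: [0.4893, 0.0234, 0.0201]
tool_rot: [0.056, 0.998, -0.001, 0.001]
ft_force: [-1.2, -1.2, -0.7]
grip_width: 0.0002
grasp_force: 0.6
```

Emit:
drive_tool(increments=[[[1.0, -1.0, 0], [0, 0, 0.5], 0], [[0, 0, 0], [0, 0, 0], 0]])

```text
clock: 15.02
eef_pos: [0.4899, 0.0228, 0.0202]
tool_rot: [0.052, 0.999, -0.0, 0.0]
ft_force: [-1.7, 0.7, -0.2]
grip_width: -0.0002
grasp_force: 0.8
```

Emit:
drive_tool(increments=[[[1.0, -1.0, 0], [0, 0, 0.5], 0], [[0, 0, 0], [0, 0, 0], 0]])

```text
clock: 15.18
eef_pos: [0.4905, 0.0221, 0.0201]
tool_rot: [0.048, 0.999, -0.0, -0.0]
ft_force: [-3.0, 0.3, 1.0]
grip_width: 0.0003
grasp_force: 1.2
```

Emit:
drive_tool(increments=[[[1.0, -1.0, 0], [0, 0, 0.5], 0], [[0, 0, 0], [0, 0, 0], 0]])

```text
clock: 15.35
eef_pos: [0.4908, 0.0215, 0.0201]
tool_rot: [0.043, 0.999, 0.0, -0.001]
ft_force: [-4.6, 2.2, 2.0]
grip_width: 0.0003
grasp_force: 2.4
```

Emit:
drive_tool(increments=[[[1.3, -0.8, 0], [0, 0, 0.3], 0], [[0, 0, 0], [0, 0, 0], 0]])

```text
clock: 15.52
eef_pos: [0.4918, 0.0207, 0.02]
tool_rot: [0.04, 0.999, 0.0, -0.001]
ft_force: [-6.3, 2.7, 4.2]
grip_width: -0.0005
grasp_force: 2.8
```

Emit:
drive_tool(increments=[[[1.3, -0.8, 0], [0, 0, 0.3], 0], [[0, 0, 0], [0, 0, 0], 0]])

```text
clock: 15.68
eef_pos: [0.4926, 0.0201, 0.02]
tool_rot: [0.038, 0.999, 0.0, -0.001]
ft_force: [-6.4, 1.4, 5.2]
grip_width: -0.0001
grasp_force: 3.2
```

Emit:
drive_tool(increments=[[[1.3, -0.8, 0], [0, 0, 0.3], 0], [[0, 0, 0], [0, 0, 0], 0]])

```text
clock: 15.85
eef_pos: [0.4934, 0.0193, 0.0199]
tool_rot: [0.035, 0.999, 0.001, -0.002]
ft_force: [-7.5, 2.8, 4.8]
grip_width: -0.0002
grasp_force: 3.8
```

Emit:
drive_tool(increments=[[[1.2, -0.7, 0.3], [0, 0, 0.3], 0], [[0, 0, 0], [0, 0, 0], 0]])

```text
clock: 16.02
eef_pos: [0.4943, 0.0185, 0.0199]
tool_rot: [0.032, 0.999, 0.0, -0.002]
ft_force: [-7.1, 2.2, 3.7]
grip_width: 0.0002
grasp_force: 3.7
```

Emit:
drive_tool(increments=[[[1.2, -0.7, 0.3], [0, 0, 0.3], 0], [[0, 0, 0], [0, 0, 0], 0]])

```text
clock: 16.18
eef_pos: [0.495, 0.0178, 0.0199]
tool_rot: [0.03, 1.0, 0.0, -0.003]
ft_force: [-7.5, 2.4, 3.3]
grip_width: 0.0002
grasp_force: 3.8
```

Run:
```python
from h import *
st(); p=camera("top"); pickle.dump(p,open("t7.pkl","wb"))
q=pickle.load(open("t6.pkl","rb")); o=pickle.load(open("t4.pkl","rb"))
f=lambda p:cv2.resize(p["image"][168:208,255:305],None,fx=7,fy=7,interpolation=cv2.INTER_CUBIC)[:,:,::-1]
cv2.imwrite("pics/t7.png",np.vstack([np.hstack([f(o),f(q)]),np.hstack([f(p),f(p)*0])]))
for a in (o,q,p):
    r,g,b=[a["image"][165:210,255:305,i].astype(int) for i in range(3)]; m=(r-b>60); ys,xs=np.nonzero(m); print(m.sum(),xs.min()+255,xs.mean()+255,ys.mean()+165)
```

```text
t 16.18 pos [495.   17.8  19.9] y-axis deg 86.58 z [-0.005  0.001 -1.   ] F [-7.53  2.38  3.27] w 0.2 gf 3.8 j6 0.1
44 274 277.3181818181818 190.97727272727272
38 276 278.6578947368421 191.39473684210526
49 273 277.0816326530612 190.59183673469389
```

View pics/t7.png

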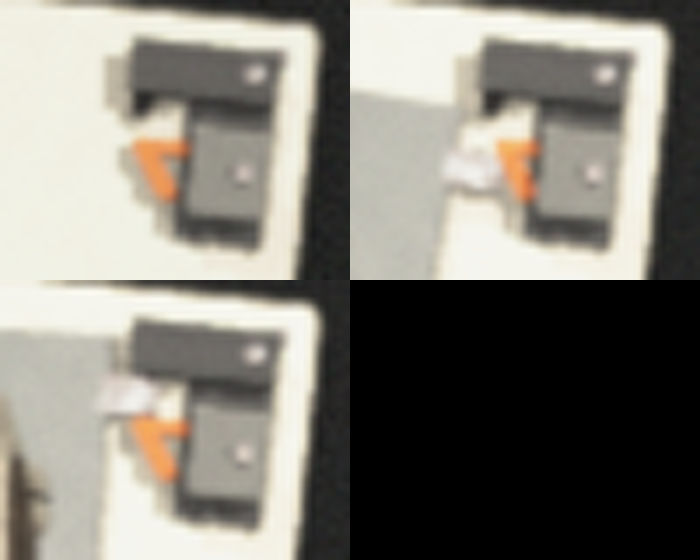

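The striker sits between the buffer bar and the orange nose, and the nose is fully out again as at the start (leftmost pixel 273, 274 before). The catch has snapped, so I'll back off.

Emit:
drive_tool(increments=[[[-2, 0.3, 0], [0, 0, 0], 0], [[-3, 0.2, 0], [0, 0, 0], 0], [[-6, 0, 0], [0, 0, 0], 0], [[-15, 0, 0], [0, 0, 0], 0], [[-15, 0, 15], [0, 0, 0], 0], [[-20, 0, 25], [0, 0, 0], 0], [[-30, 0, 25], [0, 0, 0], 0], [[0, 0, 0], [0, 0, 0], 0]])

```text
clock: 16.9
eef_pos: [0.4051, 0.0177, 0.0893]
tool_rot: [0.03, 1.0, -0.0, 0.002]
ft_force: [-1.2, 1.0, -0.3]
grip_width: -0.0
grasp_force: 0.0
```

Emit:
drive_tool(increments=[[[-30, 0, 10], [0, 0, 0], 0], [[-30, 0, 10], [0, 0, 0], 0], [[0, 0, 0], [0, 0, 0], 0], [[0, 0, 0], [0, 0, 0], 0], [[0, 0, 0], [0, 0, 0], 0]])

```text
clock: 17.32
eef_pos: [0.3486, 0.0178, 0.1062]
tool_rot: [0.03, 1.0, -0.0, 0.002]
ft_force: [-0.3, -0.4, -0.6]
grip_width: -0.0002
grasp_force: 0.0
```

Run:
```python
from fit import *
st(); p=camera("top"); pickle.dump(p,open("t8.pkl","wb"))
r,g,b=[p["image"][...,i].astype(int) for i in range(3)]
m=blob(r,r-b>60,(265,165,305,210)); ys,xs=np.nonzero(m); print("nose",m.sum(),xs.min(),xs.mean(),ys.mean())
m=blob(r,b-r>40,(165,155,275,280)); ys,xs=np.nonzero(m); e=cv2.fitEllipse(np.c_[xs,ys].astype(np.float32)); print("ring",e)
cv2.imwrite("pics/t8.png",cv2.resize(p["image"][150:285,160:310],None,fx=4.4,fy=4.4,interpolation=cv2.INTER_CUBIC)[:,:,::-1])
```

```text
t 17.32 pos [348.6  17.8 106.2] y-axis deg 86.53 z [ 0.004 -0.    -1.   ] F [-0.3  -0.39 -0.64] w -0.2 gf 0.0 j6 0.11
nose 44 274 277.3181818181818 190.97727272727272
ring ((237.19676208496094, 198.38987731933594), (28.711339950561523, 29.2037410736084), 75.42147064208984)
```

View pics/t8.png

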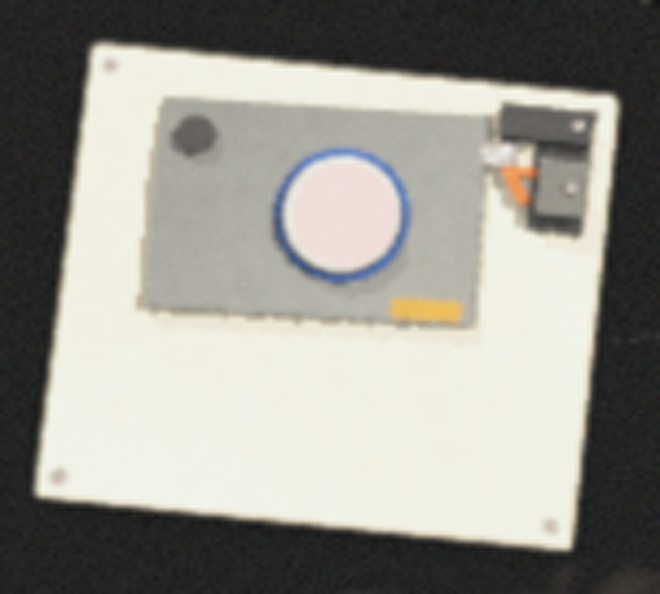

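The tray is home. The striker (500,155) is held by the nose, which is fully out at (515,185), exactly as at the start. The dish sits in its ring at (342,215) and the arm is clear.

```bash
python3 -c "
from workcell import job_done
print(job_done())"
```

```text
the job is handed in; nothing more can be done
None
```

I handed the job in: the dish stands in the tray's blue ring, and the tray is home with the orange catch snapped in behind the striker. The tool's force sensor read at most about 9.5 N during the push, and the arm was clear of everything at the end. The hand-in call returned no verdict.

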